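# Shut the draught cover and tare the lab balance

## Task

Get the lab balance ready for weighing: with your fingertips push the knob of its sliding draught cover until the cover is fully shut, and only then gently press down the long bar-shaped key (tare), let it spring back up, and withdraw. Do not press the round or the square key, and leave the beaker on the pan and the wine glass, bottle and flask around the balance where they stand.

Things in the scene. Friction and masses are not known exactly. Their poses are not given: they have to be found in the camera images.
- balance: white bench balance, fixed, 300 (its x) x 220 (its y) x 60 mm high; origin at the centre of its underside on the bench, z up. Its three keys stand in a row along its y near its front (-x) edge, 115 mm in front of the origin, 62 mm apart; the order of the keys varies. Behind them, centred at x = +60 mm, stands a clear draught box 150 x 150 mm, walls up to 135 mm above the bench, closed on top by the sliding cover
- cover_knob (a point): centre of the upright black knob (22 mm across, 30 mm tall, so its top is 15 mm above this point and the cover's upper face 15 mm below it, 141 mm above the bench) in the middle of the 150 x 150 x 6 mm grey-framed clear cover
- cover (a joint): how far the cover is open, m: 0 = fully shut against its stop (knob on the balance's x axis, at x = +60 mm), up to 0.11; it opens along the balance's +y, so it is shut by pushing the knob along the balance's -y. It slides with about 1.5 N of friction and stays where it is left
- bar_key_unit: the tare key's unit: fixed bezel, 24 x 52 mm, 4 mm high, on the balance; origin at the centre of the bezel's underside, 60 mm above the bench. It carries the bar-shaped white key cap
- bar_key_top (a point): centre of the top face of the bar-shaped (tare) key cap, 16 mm (balance x) by 44 mm (balance y), 13 mm above its unit's origin when up; it moves down with the cap
- bar_key (a joint): how far the bar key is pressed down, m: 0 = up, 0.006 = bottom. A spring lifts it: about 1.5 N to start, 4 N at 0.003 where the press registers, 6 N at the bottom
- round_key_top (a point): centre of the top face of the round key cap, 24 mm across, same height and material as the bar key
- round_key (a joint): how far the round key is pressed down, m (0 up, 0.006 bottom, same spring)
- square_key_top (a point): centre of the top face of the square key cap, 22 x 22 mm, same height and material as the bar key
- square_key (a joint): how far the square key is pressed down, m (0 up, 0.006 bottom, same spring)
- beaker: small glass beaker, 54 mm across, 50 mm tall, loose on the pan inside the draught box; origin at the centre of its underside, 70 mm above the bench
- wineglass: loose wine glass, 72 mm across, 159 mm tall, on the bench at the -y side of the balance; origin at the centre of its foot's underside
- sample_bottle: loose amber glass jar, 52 mm across, 90 mm tall, on the bench at the +y side of the balance; origin at the centre of its underside
- flask: loose conical flask, 68 mm across, 94 mm tall, on the bench at the +y side of the balance; origin at the centre of its underside
Not all that is in view belongs to the job. What is shaped like the flask but green or pink is not meant.

How it is judged (in metres and radians):
On the way, in this order (a step that is already met when the one before it is completed fails the run):
1. the draught cover is pushed fully shut (within 4 mm) (value of joint cover below 0.004 m), for 0.2 s.
2. the bar key is pressed down by at least 3 mm, by the fingers (value of joint bar_key above 0.003 m and contact force between bar_key_unit and the fingers above 0.5 N), for 0.05 s.
At the end, for the whole second after the job is handed in: the cover is shut to within 4 mm, all three keys are up (within 1 mm), and the beaker, wine glass, bottle and flask stand upright, at rest, within 10 mm of where they began (value of joint cover below 0.004 m and value of joint each of bar_key, round_key, square_key below 0.001 m and distance of each of beaker, wineglass, sample_bottle, flask from where it was at the start of the episode below 0.01 m and angle between each of beaker, wineglass, sample_bottle, flask's own z axis and vertical below 0.1 rad and linear speed of each of beaker, wineglass, sample_bottle, flask below 0.02 m/s); the robot touches nothing.
It fails at once if the bar key is pressed (over 2 mm) while the cover is not shut (over 6 mm open) (value of joint bar_key above 0.002 m and value of joint cover above 0.006 m).
It fails at once if the bar key is pressed hard (over 25 N) (contact force between bar_key_unit and anything else above 25 N).
It fails at once if the round or the square key is pressed (over 1.5 mm) (value of joint any of round_key, square_key above 0.0015 m).
It fails at once if the beaker, wine glass, bottle or flask is moved, lifted or tipped (over 10 mm or 0.25 rad) (distance of any of beaker, wineglass, sample_bottle, flask from where it was at the start of the episode above 0.01 m or angle between any of beaker, wineglass, sample_bottle, flask's own z axis and vertical above 0.25 rad).
It also fails if it takes over 43 s, if anything falls off the work surface, if the arm or the gripper's body presses on something with over 40 N, if the wrist force passes 120 N, or if a joint passes its speed limit or range.

## Robot

A 7-joint arm with a two-finger parallel gripper is mounted at the origin on the work surface. World frame = base frame: x ahead of the robot, y to its left, z up, the work surface at z = 0. Lengths are in mm, angles in rad, forces in N, time in s.
With the tool pointing down it reaches from about 400 to 900 mm from the base axis. Payload 5.5 kg.
Tool frame: the origin (TCP) lies at the very end of the fingers, on their centre line; the grasp point (between the pads) lies behind it (robot.hold_point_z is the y of the grasp point in the tool frame, in mm); y points along the fingers, x is the direction in which the jaws open and shut, and the axes are right-handed (so a half turn about y gives the same grasp; the last joint's range is limited). The gripper opens to 85 mm and grips with 20 to 120 N. Pads are 22 mm wide; open, the fingers measure 114 mm over their backs; the gripper's body (76 mm by 85 mm) begins 54 mm behind the grasp point. The pads swing forward as they close: fully open they stand 13 mm farther back than shut.
Start: joints at [1.575, 0.501, -0.427, 1.55, 0.221, 1.138, -0.21], TCP at [166.382, -628.344, 231.31] pointing down, gripper open.
Joint ranges: [-2.88, 2.88], [-0.31, 2.03], [-1.54, 1.56], [0.2, 2.42], [-1.41, 4.55], [0.19, 2.02], [-2.57, 2.57]. Speed limits (rad/s): [2.57, 2.57, 3.14, 3.14, 3.14, 3.14, 3.14].

## Interface

Orientations are given as a unit quaternion [w, x, y, z].
In Python, from plant import robot gives the robot as it stands.
- The arm moves only by the tool carry_out, never from a script. Its argument "deltas" is a list that holds one entry, the list of rows, each a list of 7 numbers: the shift along the tool's x, y, z each as a share of 1 m, from -1 to 1, then the turn, a rotation vector about the tool's x, y, z each as a share of 120 degrees, from -1 to 1, then the gripper command: -1 is fully open, 1 is shut, values between are in proportion. In form: [[[tx, ty, tz, ax, ay, az, fingers], ...]]. A call has 1 to 20 rows; each row shifts and turns the commanded pose from where the row before left it, along the tool's axes as they then stand; what a row does not reach is not made up. A row lasts 1/8 s, in which the tool goes at most 62.5 mm and 10.7 degrees, less where a joint would pass 70% of its speed; a pose out of reach is approached as far as the arm can. A call with a number of a shift or a turn outside -1 to 1 is refused whole. A call with a gripper value outside its range is refused whole. The fingers move at their own pace and stop on an object; the grip force is fixed at half the most. Time passes only in rows, so rows that do not move let the fingers close. It gives the time, the measured TCP pose, the force and the opening at its end, in the units of the state.
- robot.get_obs(): the state, without advancing time (a new reading comes with each control period).
- robot.read_camera(name): name is "scene" or "top" or "wrist"; returns (picture, depth): 480x640x3 uint8, red, green, blue; 480x640 float32, mm along the optical axis (not along the pixel's ray), 0 where there is no reading.
- robot.camera_info(name): a dict with "camera_matrix" (3x3 intrinsics, pixels), "eye" and "orientation" of the camera in the world; the wrist camera has in their place "mount" (4x4, takes a point from camera to tool coordinates, whose origin is the TCP and whose axes are the tool frame's). Camera axes: x right, y down, z forward; pixel columns grow to the right and rows downward; lengths in mm; the calibration is good to about 2 mm. A picture is of the moment at which its call begins: read the wrist's pose just before it. camera_info takes no time and is no camera call.
- robot.finish_job(): hands the job in, once; it reports no verdict.
The state is a dict: "t": time; "joints": joint angles; "dq": joint speeds; "joint_torque": joint torques, N m; "eef_pos": TCP position; "tool_rot": TCP orientation; "force": force on the tool from outside, world axes, zero at the start; "torque": the same for the moment, N m; "finger_gap": opening from 0.0 (shut) to 1.0 (fully open).
Only numpy, scipy, OpenCV 4.12 (cv2) and the standard library are available. Lean on these libraries where they do the work, as an engineer would, in place of code of your own. Each camera call takes 0.05 s, during which the arm holds its last target.

## Working session

There is one attempt and no reset: what is moved stays moved. The work goes in short steps, Python scripts to look and compute and a tool call to move; the robot and the scene stay as the last step left them, time stands still between calls to the robot, and variables do not carry over. Pictures are saved under pics/ and viewed, and the job is handed in when it is done.

Besides the shell and the picture viewer there is one more tool, called after "Call:" as name(argument=value, ...) on one line, values as JSON. carry_out: Moves the arm, as the interface text tells. Its arguments: {"type":"object","properties":{"deltas":{"type":"array","items":{"type":"array","items":{"type":"array","items":{"type":"number","minimum":-1,"maximum":1}}}}},"required":["deltas"]}

```bash
mkdir -p pics; ls; cat > h.py <<'E'
import numpy as np, cv2
from plant import robot
from scipy.spatial.transform import Rotation as R
def q2m(q): return R.from_quat([q[1],q[2],q[3],q[0]]).as_matrix()
E
python3 - <<'E'
from h import *
for n in ["scene","top"]:
    i=robot.camera_info(n); print(n,i)
    p,d=robot.read_camera(n); cv2.imwrite(f"pics/{n}0.png",p[:,:,::-1]); np.savez(f"{n}0.npz",p=p,d=d)
print(robot.camera_info("wrist"))
o=robot.get_obs(); print(o); print(q2m(o["tool_rot"])); print(robot.hold_point_z)
E
```

```text
pics
scene {'camera_matrix': array([[492.04501638,   0.        , 325.99456799],
       [  0.        , 492.04501638, 239.95090687],
       [  0.        ,   0.        ,   1.        ]]), 'eye': array([1216.01656848, -334.65746077,  684.61323675]), 'orientation': array([-0.3818494 ,  0.78871682,  0.42906659, -0.21913161])}
top {'camera_matrix': array([[582.48096829,   0.        , 320.150823  ],
       [  0.        , 582.48096829, 239.9379404 ],
       [  0.        ,   0.        ,   1.        ]]), 'eye': array([ 513.23961608,   35.06809279, 1087.67353342]), 'orientation': array([-0.04036558,  0.70746591, -0.70465926,  0.03630351])}
{'camera_matrix': array([[393.3557114 ,   0.        , 324.42694834],
       [  0.        , 393.3557114 , 241.93777509],
       [  0.        ,   0.        ,   1.        ]]), 'mount': array([[ 9.99999155e-01,  7.39106306e-04,  1.06954816e-03,
         3.56381814e-01],
       [-7.84707017e-04, -3.12779869e-01,  9.49825320e-01,
        -1.42857293e+02],
       [ 1.03655502e-03, -9.49825356e-01, -3.12779024e-01,
         8.00243468e+01],
       [ 0.00000000e+00,  0.
[... 208 characters left out ...]
997, -0.00059028,  0.00072851, -0.00360907,  0.00125532,
       -0.00092681, -0.00164823]), 'joint_torque': array([-1.15586026e-02, -5.70807838e+01, -5.83891287e+00, -2.81754577e+01,
        1.04230590e-02,  5.51348407e-03, -1.02893875e-06]), 'eef_pos': array([ 166.09278187, -627.7475189 ,  230.31682936]), 'tool_rot': array([ 0.56073953, -0.55993917,  0.43181045, -0.43078885]), 'force': array([0.55352369, 0.05413813, 0.62782381]), 'torque': array([-0.00700673, -0.00706597,  0.01956434]), 'finger_gap': 1.0009831881506888}
[[ 2.55921390e-01 -4.54500368e-04  9.66697489e-01]
 [-9.66695854e-01  1.77816750e-03  2.55921793e-01]
 [-1.83526661e-03 -9.99998316e-01  1.57074768e-05]]
-18.700000000000003
```

View pics/scene0.png

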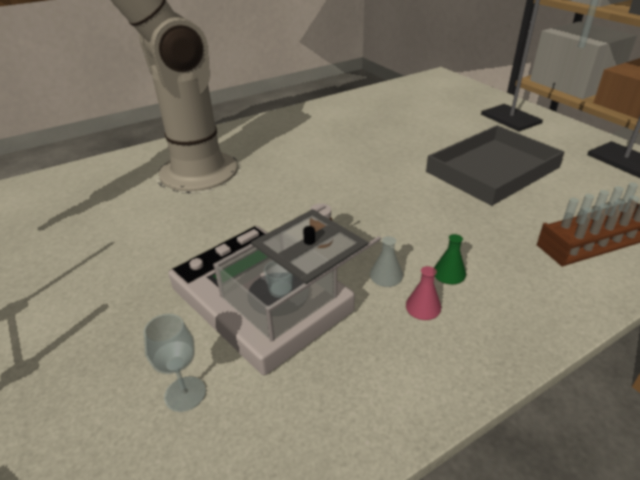

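View pics/top0.png

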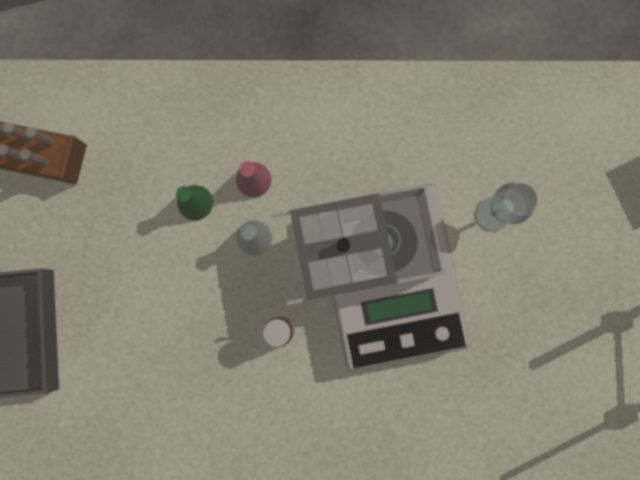

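The top view shows the bar key at about (371,348), the square at (407,340), the round at (442,334), the knob at (343,245), the flask at (255,238), the bottle at (278,332) and the wine glass at (500,208). Next I'll measure these.

```bash
cat >> h.py <<'E'
def ray(name,u,v,z):
    i=robot.camera_info(name); K=i["camera_matrix"]; M=q2m(i["orientation"])
    d=M@np.linalg.inv(K)@np.array([u,v,1.]); e=i["eye"]; return e+d*(z-e[2])/d[2]
def proj(name,P):
    i=robot.camera_info(name); M=q2m(i["orientation"]); c=M.T@(np.array(P)-i["eye"]); p=i["camera_matrix"]@c; return p[:2]/p[2]
E
python3 - <<'E'
from h import *
for n,roi in [("top",(330,300,480,375)),("scene",(175,225,275,285))]:
    p=np.load(n+"0.npz")["p"]; g=cv2.cvtColor(p,cv2.COLOR_RGB2GRAY)
    x0,y0,x1,y1=roi; s=g[y0:y1,x0:x1]
    # panel black region; caps = bright blobs enclosed
    dark=(s<70).astype(np.uint8)
    cs,_=cv2.findContours(dark,cv2.RETR_CCOMP,cv2.CHAIN_APPROX_NONE)
    for c in cs:
        a=cv2.contourArea(c)
        if 30<a<1500:
            (cx,cy),wh,an=cv2.minAreaRect(c); print(n,"blob",round(cx+x0,1),round(cy+y0,1),wh,an,a,ray(n,cx+x0,cy+y0,72).round(1))
    for c in cs:
        a=cv2.contourArea(c)
        if a>=1500:
            r=cv2.minAreaRect(c); print("panel",a,[ray(n,x+x0,y+y0,62).round(1) for x,y in cv2.boxPoints(r)])
p=np.load("top0.npz")["p"]; g=cv2.cvtColor(p,cv2.COLOR_RGB2GRAY)
m=(g[230:262,328:360]<45).astype(np.uint8); n,l,st,ce=cv2.connectedComponentsWithStats(m); print(st,ce+[328,230]); 
for c in ce[1:]: print(ray("top",c[0]+328,c[1]+230,152).round(1))
p=np.load("scene0.npz")["p"]; g=cv2.cvtColor(p,cv2.COLOR_RGB2GRAY)
m=(g[220:250,298:322]<45).astype(np.uint8); n,l,st,ce=cv2.connectedComponentsWithStats(m); print(st,ce+[298,220])
for c in ce[1:]: print(ray("scene",c[0]+298,c[1]+220,141).round(1))
for n,b in [("top",(240,170,460,380)),("scene",(160,190,420,380))]:
    p=np.load(n+"0.npz")["p"]; s=p[b[1]:b[3],b[0]:b[2],::-1]; k=800/s.shape[1]; k=min(k,600/s.shape[0])
    cv2.imwrite(f"pics/{n}0z.png",np.clip(cv2.resize(s,None,fx=k,fy=k,interpolation=cv2.INTER_CUBIC)*1.5,0,255).astype(np.uint8)); print(k)
E
```

```text
top blob 371.4 346.9 (12.777338027954102, 28.68758201599121) 79.3803482055664 321.0 [439.2 -47.7  72. ]
top blob 406.7 340.1 (16.081523895263672, 15.885407447814941) 78.69007110595703 221.0 [ 451.1 -108.5   72. ]
top blob 442.3 333.2 (16.26345443725586, 15.55634880065918) 45.0 202.5 [ 463.  -169.8   72. ]
top blob 398.4 306.1 (22.397300720214844, 72.29077911376953) 79.11447143554688 340.0 [509.1 -94.8  72. ]
panel 3671.0 [array([459.7,  -6.4,  62. ]), array([ 498.2, -200. ,   62. ]), array([ 441. , -210.1,   62. ]), array([403. , -17.6,  62. ])]
scene blob 259.5 281.5 (5.0, 13.0) 90.0 46.5 [579.8 -88.9  72. ]
scene blob 214.0 278.5 (10.60660171508789, 6.363960266113281) 45.0 36.0 [ 525.5 -155.9   72. ]
scene blob 225.0 253.3 (36.33913803100586, 105.71488952636719) 75.0271224975586 1273.5 [ 467.9 -109.3   72. ]
scene blob 247.2 235.8 (10.295629501342773, 23.602245330810547) 60.945396423339844 201.5 [440.1 -48.1  72. ]
[[  0   0  32  32 905]
 [  9   9  12  13 119]] [[343.59779006 245.56022099]
 [342.75630252 245.04201681]]
[607.    4.1 152. ]
[[  0   0  24  30 486]
 [  6   6  18  19 234]] [[308.95884774 234.12345679]
 [310.62393162 235.28205128]]
[590.9  17.2 141. ]
2.857142857142857
3.076923076923077
```

Call:
carry_out(deltas=[[[-0.027, 0, 0.0295, 0, 0, 0, 1], [-0.027, 0, 0.0295, 0, 0, 0, 1], [-0.027, 0, 0.0295, 0, 0, 0, 1], [-0.027, 0, 0.0295, 0, 0, 0, 1], [-0.027, 0, 0.0295, 0, 0, 0, 1], [-0.027, 0, 0.0295, 0, 0, 0, 1], [-0.027, 0, 0.0295, 0, 0, 0, 1], [-0.027, 0, 0.0295, 0, 0, 0, 1], [-0.027, 0, 0.0295, 0, 0, 0, 1], [-0.027, 0, 0.0295, 0, 0, 0, 1], [-0.027, 0, 0.0295, 0, 0, 0, 1], [-0.027, 0, 0.0295, 0, 0, 0, 1], [-0.027, 0, 0.0295, 0, 0, 0, 1], [-0.027, 0, 0.0295, 0, 0, 0, 1], [-0.027, 0, 0.0295, 0, 0, 0, 1], [-0.027, 0, 0.0295, 0, 0, 0, 1], [-0.027, 0, 0.0295, 0, 0, 0, 1], [-0.027, 0, 0.0295, 0, 0, 0, 1], [-0.027, 0, 0.0295, 0, 0, 0, 1], [-0.027, 0, 0.0295, 0, 0.032, 0, 1]]])

```text
t: 2.6
eef_pos: [598.8, 45.5, 230.8]
tool_rot: [-0.545, 0.545, -0.451, 0.45]
force: [-0.3, 0.3, -0.1]
finger_gap: -0.0
```

```bash
cat >> h.py <<'E'
th=np.arctan2(23.8,122.1); bx=np.array([np.cos(th),np.sin(th),0]); by=np.array([-np.sin(th),np.cos(th),0]); O=np.array([451.1,-108.5,0])+115*bx
def stat():
    o=robot.get_obs(); M=q2m(o["tool_rot"]); p=o["eef_pos"]; print("t",round(o["t"],2),"pos",p.round(1),"bal",round((p-O)@bx,1),round((p-O)@by,1),"F",o["force"].round(2),"gap",round(o["finger_gap"],3)); print(M.round(3)); return p,M
def want(bxv,byv,z):
    p,M=stat(); W=O+bxv*bx+byv*by; W[2]=z; print("delta tool mm",(M.T@(W-p)).round(1)); 
    T=np.column_stack([-by,[0,0,-1],bx]); print("rot share",(np.degrees(R.from_matrix(M.T@T).as_rotvec())/120).round(4))
E
python3 - <<'E'
from h import *
want(60,127,150)
p=robot.get_obs()
for n in ["wrist","scene"]:
    a,d=robot.read_camera(n); cv2.imwrite(f"pics/{n}1.png",a[:,:,::-1])
print("th",np.degrees(th),O)
E
```

```text
t 2.6 pos [598.8  45.5 230.8] bal 59.5 122.9 F [-0.28  0.31 -0.14] gap -0.0
[[ 0.189 -0.001  0.982]
 [-0.982 -0.     0.189]
 [-0.    -1.    -0.001]]
delta tool mm [-4.1 80.8  0.6]
rot share [ 0.0005 -0.0012 -0.    ]
th 11.029914340083991 [563.97565417 -86.49802974   0.        ]
```

View pics/wrist1.png

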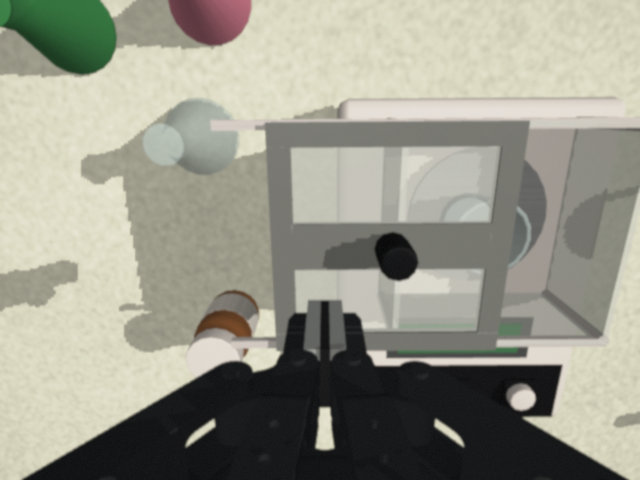

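View pics/scene1.png

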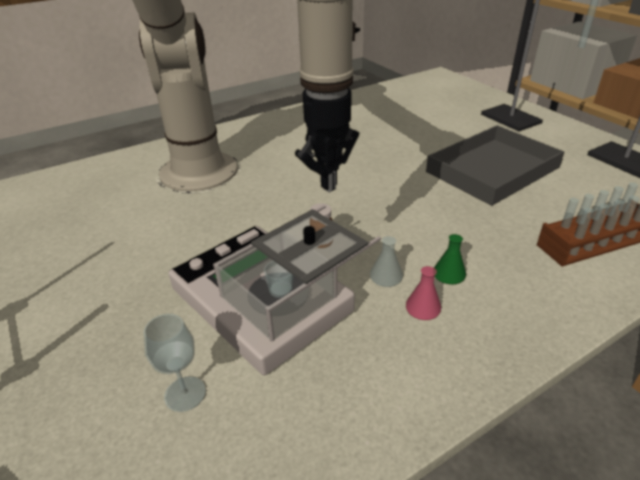

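The wrist view shows the shut fingertips at about (325,310) and the knob top at about (401,265). The scene view shows the tool clear above the open cover. I'll cross-check the knob position from the wrist view.

```bash
cat >> h.py <<'E'
def wray(u,v,z,p,M):
    i=robot.camera_info("wrist"); T=i["mount"]; d=M@T[:3,:3]@np.linalg.inv(i["camera_matrix"])@np.array([u,v,1.]); e=p+M@T[:3,3]; return e+d*(z-e[2])/d[2]
def bal(P): return np.round([(P-O)@bx,(P-O)@by,P[2]],1)
E
python3 - <<'E'
from h import *
p,M=stat()
for u,v,z in [(401,264,171),(392,247,141),(521,398,72)]: print(bal(wray(u,v,z,p,M)))
print(bal(ray("top",342.8,245,165)))
E
```

```text
t 2.7 pos [599.5  50.5 231.2] bal 61.0 127.7 F [-0.66 -0.34 -0.28] gap -0.002
[[ 0.196  0.001  0.981]
 [-0.981  0.004  0.196]
 [-0.004 -1.     0.002]]
[ 61.7  85.  171. ]
[ 61.4  85.1 141. ]
[-109.3  -55.6   72. ]
[ 58.4  81.3 165. ]
```

Call:
carry_out(deltas=[[[0, 0.02, 0, 0, 0, 0, 1], [0, 0.02, 0, 0, 0, 0, 1], [0, 0.02, 0, 0, 0, 0, 1], [0, 0.02, 0, 0, 0, 0, 1], [0, 0, 0, 0, 0, 0, 1], [0, 0, 0, 0, 0, 0, 1]]])

```text
t: 3.45
eef_pos: [598.9, 44.8, 151.6]
tool_rot: [0.546, -0.545, 0.45, -0.45]
force: [-0.9, 0.2, 0.9]
finger_gap: -0.003
```

```bash
python3 - <<'E'
from h import *
want(60,38,151)
a,d=robot.read_camera("wrist"); cv2.imwrite("pics/wrist2.png",a[:,:,::-1])
E
```

```text
t 3.45 pos [598.9  44.8 151.6] bal 59.4 122.2 F [-0.88  0.22  0.86] gap -0.003
[[ 0.191  0.001  0.982]
 [-0.982  0.     0.191]
 [-0.    -1.     0.001]]
delta tool mm [84.2  0.6  0.7]
rot share [-0.0003 -0.0003 -0.0001]
```

View pics/wrist2.png

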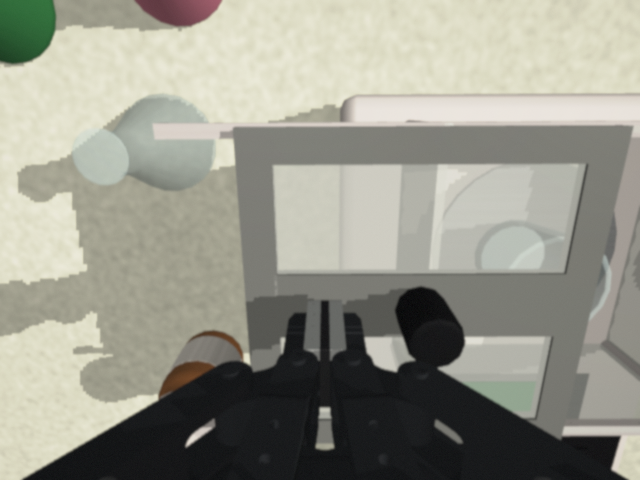

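The tips sit just left of the knob (at about (425,320)) and in line with it, so I'll push most of the way.

Call:
carry_out(deltas=[[[0.01, 0, 0, 0, 0, 0, 1], [0.01, 0, 0, 0, 0, 0, 1], [0.01, 0, 0, 0, 0, 0, 1], [0.01, 0, 0, 0, 0, 0, 1], [0.01, 0, 0, 0, 0, 0, 1], [0.01, 0, 0, 0, 0, 0, 1], [0.01, 0, 0, 0, 0, 0, 1], [0.01, 0, 0, 0, 0, 0, 1], [0, 0, 0, 0, 0, 0, 1]]])

```text
t: 4.62
eef_pos: [613.6, -35.8, 151.0]
tool_rot: [-0.545, 0.546, -0.45, 0.45]
force: [-0.3, 0.4, -0.0]
finger_gap: -0.002
```

```bash
python3 - <<'E'
from h import *
want(60,20,151)
for n in ["wrist","scene"]:
    a,d=robot.read_camera(n); cv2.imwrite(f"pics/{n}3.png",a[:,:,::-1])
E
```

```text
t 4.62 pos [613.6 -35.8 151. ] bal 58.4 40.3 F [-0.26  0.39 -0.03] gap -0.002
[[ 0.189 -0.001  0.982]
 [-0.982 -0.001  0.189]
 [ 0.001 -1.    -0.001]]
delta tool mm [20.3 -0.   1.6]
rot share [ 0.0005 -0.0013  0.0005]
```

View pics/wrist3.png

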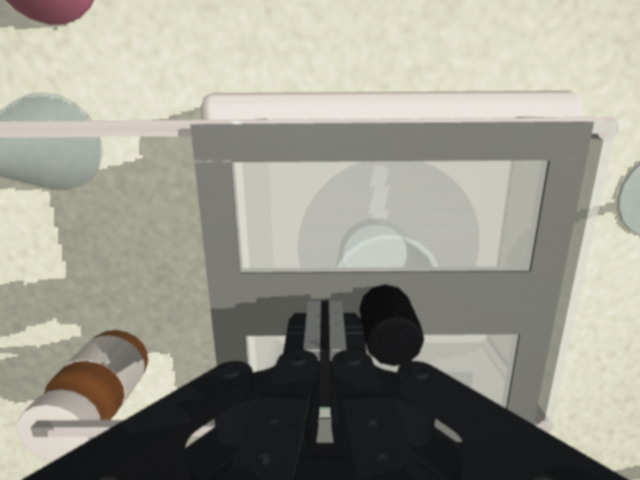

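View pics/scene3.png

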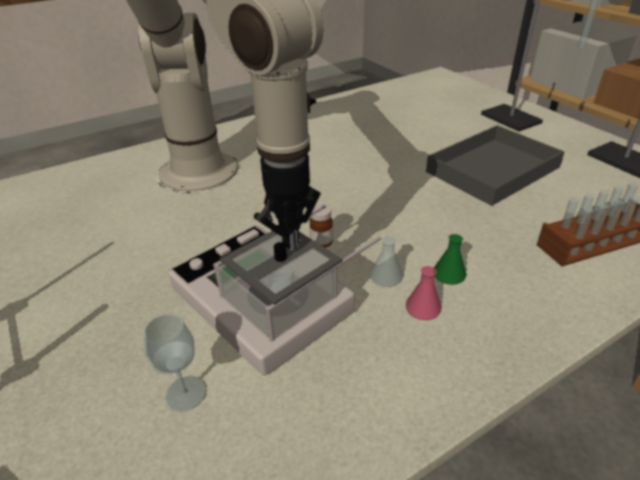

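The cover is most of the way shut, with the knob touching the tips. I'll go on in smaller steps until the force shows the stop.

Call:
carry_out(deltas=[[[0.005, 0, 0, 0, 0, 0, 1], [0.005, 0, 0, 0, 0, 0, 1], [0.004, 0, 0, 0, 0, 0, 1], [0, 0, 0, 0, 0, 0, 1]]])

```text
t: 5.22
eef_pos: [616.5, -48.4, 151.2]
tool_rot: [-0.545, 0.546, -0.45, 0.45]
force: [-0.4, -0.5, 0.1]
finger_gap: -0.003
```

Call:
carry_out(deltas=[[[0.004, 0, 0, 0, 0, 0, 1], [0, 0, 0, 0, 0, 0, 1]]])

```text
t: 5.48
eef_pos: [616.8, -49.5, 151.3]
tool_rot: [0.546, -0.545, 0.45, -0.449]
force: [-1.4, 3.8, 0.9]
finger_gap: 0.002
```

```bash
python3 - <<'E'
from h import *
want(60,20,151)
for n in ["wrist"]:
    a,d=robot.read_camera(n); cv2.imwrite(f"pics/{n}4.png",a[:,:,::-1])
E
```

```text
t 5.47 pos [616.8 -49.5 151.3] bal 58.9 26.2 F [-1.44  3.81  0.89] gap 0.002
[[ 0.192 -0.001  0.981]
 [-0.981  0.002  0.192]
 [-0.002 -1.    -0.   ]]
delta tool mm [6.2 0.3 1.1]
rot share [ 0.0001  0.0004 -0.0012]
```

View pics/wrist4.png

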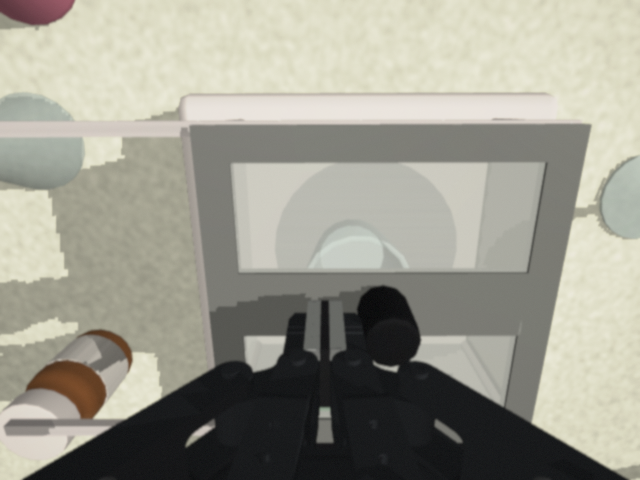

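Call:
carry_out(deltas=[[[0.004, 0, 0, 0, 0, 0, 1], [0, 0, 0, 0, 0, 0, 1], [0, 0, 0, 0, 0, 0, 1], [0, 0, 0, 0, 0, 0, 1]]])

```text
t: 6.02
eef_pos: [616.8, -49.7, 151.3]
tool_rot: [0.548, -0.545, 0.45, -0.447]
force: [-5.6, 10.6, 1.4]
finger_gap: -0.002
```

The position no longer changes and the force rose to 12 N, so the cover is at its stop. Next I back off and lift.

Call:
carry_out(deltas=[[[-0.015, 0, 0, 0, 0, 0, 1], [-0.015, 0, 0, 0, 0, 0, 1], [0, -0.04, 0, 0, 0, 0, 1], [0, -0.04, 0, 0, 0, 0, 1], [0, 0, -0.03, 0, 0, 0, 1], [0, 0, -0.03, 0, 0, 0, 1], [0, 0, -0.03, 0, 0, 0, 1], [0, 0, -0.03, 0, 0, 0, 1], [0, 0, -0.03, 0, 0, 0, 1], [0, 0, -0.02, 0, 0, 0, 1], [0, 0, 0, 0, 0, 0, 1], [0, 0, 0, 0, 0, 0, 1]]])

```text
t: 7.52
eef_pos: [446.3, -58.4, 231.8]
tool_rot: [0.546, -0.545, 0.449, -0.45]
force: [0.4, -0.3, -0.4]
finger_gap: -0.003
```

```bash
python3 - <<'E'
from h import *
want(-115,62,100)
p,M=stat()
for n in ["wrist","scene","top"]:
    a,d=robot.read_camera(n); cv2.imwrite(f"pics/{n}5.png",a[:,:,::-1]); np.savez(f"{n}5.npz",p=a,d=d)
# knob shut prediction
K=O+60*bx; K[2]=171; print(proj("top",K),proj("scene",K)); K[2]=141; print(proj("top",K))
E
```

```text
t 7.53 pos [446.3 -58.4 231.8] bal -110.1 50.0 F [ 0.4  -0.34 -0.38] gap -0.003
[[ 0.191  0.002  0.982]
 [-0.982 -0.001  0.191]
 [ 0.001 -1.     0.002]]
delta tool mm [-12.1 131.8  -5.1]
rot share [-0.0007 -0.0004  0.0005]
t 7.53 pos [446.3 -58.4 231.8] bal -110.1 50.0 F [ 0.4  -0.34 -0.38] gap -0.003
[[ 0.191  0.002  0.982]
 [-0.982 -0.001  0.191]
 [ 0.001 -1.     0.002]]
[393.15251145 234.04985644] [272.46346443 249.19532664]
[390.96764063 236.22110563]
```

View pics/wrist5.png

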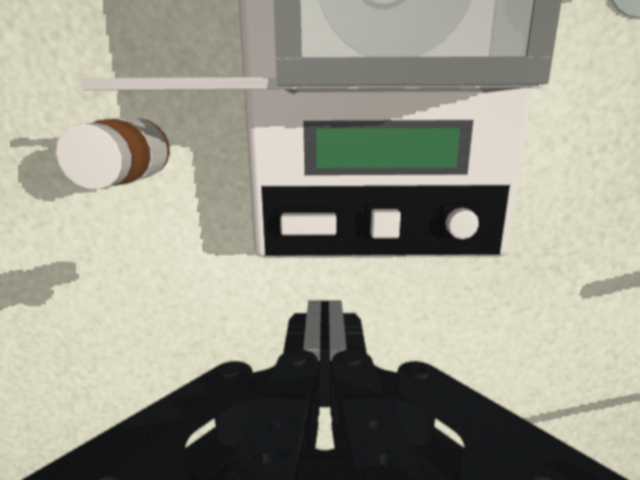

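View pics/scene5.png

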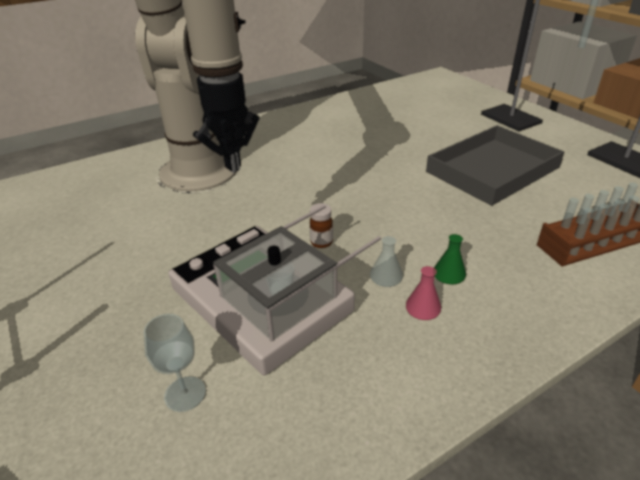

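View pics/top5.png

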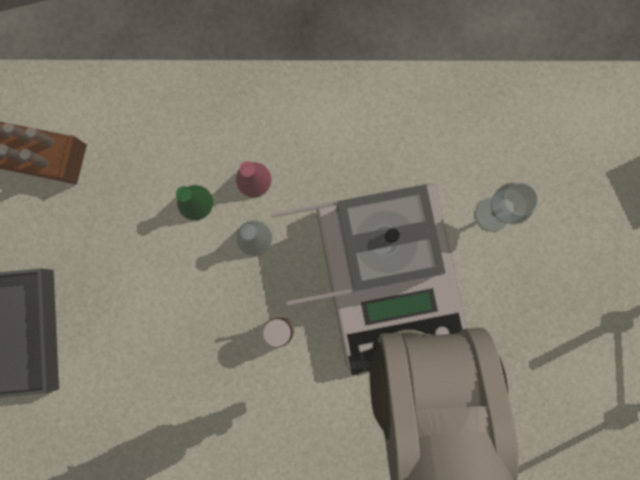

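The cover is shut: the knob in the top view is at (392,236), against (392,235) predicted. The wrist view shows the bar key at (308,224), the square key at (385,223) and the round key at (462,223). I'll cross-check the key positions.

```bash
python3 - <<'E'
from h import *
p,M=stat(); a=np.load("wrist5.npz")["p"]; g=cv2.cvtColor(a,cv2.COLOR_RGB2GRAY)
s=(g[187:254,266:504]>110).astype(np.uint8); n,l,st,ce=cv2.connectedComponentsWithStats(s)
for i in range(1,n):
    if st[i,4]>300: c=ce[i]+[266,187]; print(c.round(1),st[i],bal(wray(*c,72.5,p,M)),wray(*c,72.5,p,M))
a=np.load("top5.npz")["p"]; g=cv2.cvtColor(a,cv2.COLOR_RGB2GRAY); m=(g[220:252,376:408]<45).astype(np.uint8); n,l,st,ce=cv2.connectedComponentsWithStats(m)
for i in range(1,n): c=ce[i]+[376,220]; print(st[i],c,bal(ray("top",*c,165)))
want(-115,62,85)
E
```

```text
t 7.67 pos [446.2 -58.1 231.4] bal -110.2 50.4 F [-0.1  -0.24  0.19] gap 0.003
[[ 0.191  0.001  0.982]
 [-0.982  0.001  0.191]
 [-0.    -1.     0.001]]
[385.7 223.4] [106  23  29  28 784] [-113.8    1.1   72.5] [ 452.05759916 -107.17921511   72.5       ]
[462.9 223.4] [182  22  31  30 740] [-113.7  -60.3   72.5] [ 463.90195311 -167.45481867   72.5       ]
[308.4 224. ] [  15   27   56   21 1162] [-114.3   62.6   72.5] [439.78959684 -46.96621981  72.5       ]
[  9   9  13  14 129] [391.36434109 235.64341085] [ 58.6   2.5 165. ]
t 7.67 pos [446.2 -58.1 231.4] bal -110.2 50.4 F [-0.1  -0.24  0.19] gap 0.003
[[ 0.191  0.001  0.982]
 [-0.982  0.001  0.191]
 [-0.    -1.     0.001]]
delta tool mm [-11.5 146.4  -5. ]
rot share [-0.0004 -0.0001 -0.0002]
```

Call:
carry_out(deltas=[[[-0.012, 0.0, -0.0045, 0, 0, 0, 1], [0, 0.04, 0, 0, 0, 0, 1], [0, 0.04, 0, 0, 0, 0, 1], [0, 0.04, 0, 0, 0, 0, 1], [0, 0.025, 0, 0, 0, 0, 1], [0, 0, 0, 0, 0, 0, 1], [0, 0, 0, 0, 0, 0, 1]]])

```text
t: 8.55
eef_pos: [439.3, -46.9, 87.1]
tool_rot: [0.546, -0.545, 0.449, -0.45]
force: [0.4, -0.2, -1.0]
finger_gap: -0.003
```

```bash
python3 - <<'E'
from h import *
want(-115,62,73)
a,d=robot.read_camera("wrist"); cv2.imwrite("pics/wrist6.png",a[:,:,::-1])
# knob offset check from scene view: column centroid vs y
a=np.load("scene5.npz")["p"]; g=cv2.cvtColor(a,cv2.COLOR_RGB2GRAY); m=(g[240:270,262:288]<45).astype(np.uint8); n,l,st,ce=cv2.connectedComponentsWithStats(m)
for i in range(1,n): print(st[i],ce[i]+[262,240])
for y in (0,4): 
    K=O+60*bx+y*by; K[2]=156; print(y,proj("scene",K))
K=O+60*bx+80.8*by; K[2]=156; print("start",proj("scene",K),"seen 310.6 235.3")
E
```

```text
t 8.55 pos [439.3 -46.9  87.1] bal -114.8 62.8 F [ 0.4  -0.2  -0.96] gap -0.003
[[ 0.191  0.001  0.982]
 [-0.982  0.     0.191]
 [-0.    -1.     0.001]]
delta tool mm [ 0.8 14.1 -0.2]
rot share [-0.0005  0.     -0.    ]
[  6   6  18  20 236] [274.6059322  255.63135593]
[25 11  1  1  1] [287. 251.]
0 [273.21522767 256.11598158]
4 [275.06693765 255.05492117]
start [308.85962307 235.69115409] seen 310.6 235.3
```

View pics/wrist6.png

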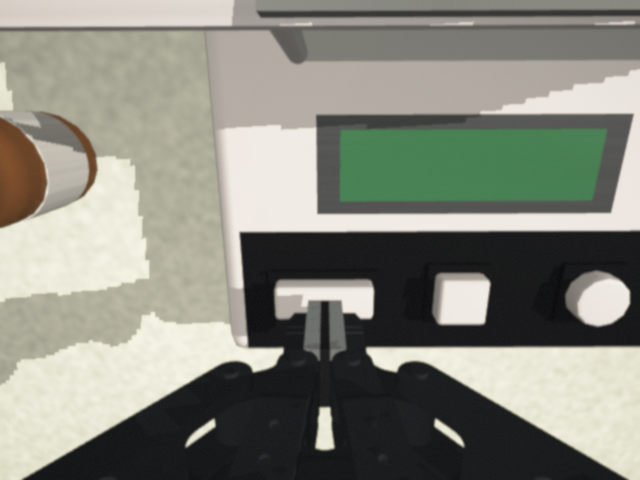

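```bash
python3 - <<'E'
from h import *
M=np.column_stack([-by,[0,0,-1],bx]); p=np.array([446.2,-58.1,231.4])
a=np.load("wrist5.npz")["p"][:,:,::-1]; cv2.imwrite("pics/w5z.png",cv2.resize(a[40:110,240:580],None,fx=2.3,fy=2.3,interpolation=cv2.INTER_CUBIC))
b=np.load("top5.npz")["p"][:,:,::-1]; cv2.imwrite("pics/t5z.png",cv2.resize(b[175:310,310:470],None,fx=4,fy=4,interpolation=cv2.INTER_CUBIC))
for u,v in [(277,84),(549,82)]: print(bal(wray(u,v,135,p,M)),bal(wray(u,v,141,p,M)))
E
```

```text
[-14.9  76.7 135. ] [-15.3  76.  141. ]
[-13.7 -77.  135. ] [-14.1 -73.8 141. ]
```

View pics/t5z.png

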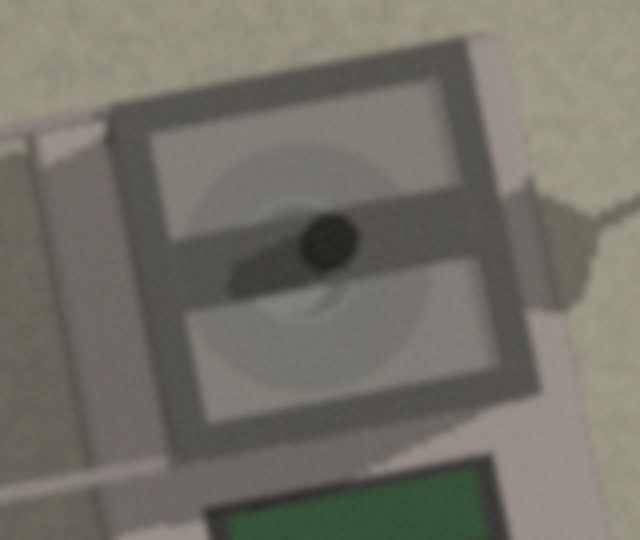

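View pics/w5z.png

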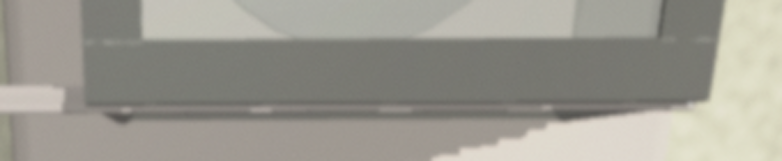

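Measured against the keys in the same picture, the cover edges give an opening of about 0 mm. The fingers are over the bar key at balance (-114.8, 62.8), so I press in small steps.

Call:
carry_out(deltas=[[[0, 0.006, 0, 0, 0, 0, 1], [0, 0.005, 0, 0, 0, 0, 1], [0, 0, 0, 0, 0, 0, 1], [0, 0, 0, 0, 0, 0, 1]]])

```text
t: 9.1
eef_pos: [438.7, -47.5, 75.3]
tool_rot: [0.546, -0.546, 0.45, -0.45]
force: [-0.7, 0.0, -0.0]
finger_gap: 0.0
```

Call:
carry_out(deltas=[[[0, 0.002, 0, 0, 0, 0, 1], [0, 0.002, 0, 0, 0, 0, 1], [0, 0, 0, 0, 0, 0, 1], [0, 0, 0, 0, 0, 0, 1]]])

```text
t: 9.6
eef_pos: [438.9, -47.5, 71.4]
tool_rot: [0.546, -0.546, 0.45, -0.45]
force: [0.6, 0.1, 2.2]
finger_gap: 0.004
```

Call:
carry_out(deltas=[[[0, 0.002, 0, 0, 0, 0, 1], [0, 0, 0, 0, 0, 0, 1], [0, 0, 0, 0, 0, 0, 1]]])

```text
t: 9.98
eef_pos: [438.9, -47.5, 69.4]
tool_rot: [0.546, -0.546, 0.45, -0.45]
force: [0.7, -0.3, 4.3]
finger_gap: -0.002
```

Call:
carry_out(deltas=[[[0, 0.0015, 0, 0, 0, 0, 1], [0, 0, 0, 0, 0, 0, 1], [0, 0, 0, 0, 0, 0, 1]]])

```text
t: 10.35
eef_pos: [438.9, -47.5, 67.9]
tool_rot: [0.546, -0.546, 0.45, -0.45]
force: [0.2, -0.6, 4.9]
finger_gap: 0.0
```

```bash
python3 - <<'E'
from h import *
stat()
E
```

```text
t 10.35 pos [438.9 -47.5  67.9] bal -115.4 62.2 F [ 0.18 -0.58  4.93] gap 0.0
[[ 0.191  0.     0.982]
 [-0.982 -0.     0.191]
 [ 0.    -1.     0.   ]]
```

Call:
carry_out(deltas=[[[0, 0.0015, 0, 0, 0, 0, 1], [0, 0, 0, 0, 0, 0, 1], [0, 0, 0, 0, 0, 0, 1]]])

```text
t: 10.72
eef_pos: [438.9, -47.5, 67.0]
tool_rot: [-0.545, 0.546, -0.45, 0.45]
force: [-2.4, -0.4, 13.3]
finger_gap: -0.003
```

Call:
carry_out(deltas=[[[0, -0.005, 0, 0, 0, 0, 1], [0, -0.01, 0, 0, 0, 0, 1], [0, -0.03, 0, 0, 0, 0, 1], [0, -0.04, 0, 0, 0, 0, 1], [0, -0.04, 0, 0, 0, 0, 1], [0, -0.04, -0.02, 0, 0, 0, 1], [0, 0, -0.02, 0, 0, 0, 1], [0, 0, 0, 0, 0, 0, 1], [0, 0, 0, 0, 0, 0, 1], [0, 0, 0, 0, 0, 0, 1], [0, 0, 0, 0, 0, 0, 1]]])

```text
t: 12.1
eef_pos: [399.6, -54.7, 231.0]
tool_rot: [0.546, -0.546, 0.45, -0.449]
force: [-0.3, 0.3, -0.0]
finger_gap: -0.001
```

```bash
python3 - <<'E'
from h import *
stat()
for n in ["wrist","scene","top"]:
    a,d=robot.read_camera(n); cv2.imwrite(f"pics/{n}7.png",a[:,:,::-1])
    if n!="wrist":
        b=np.load(n+"0.npz")["p"]; df=np.abs(a.astype(int)-b).max(2); boxes=dict(top=[("wg",470,175,540,240),("flask",235,215,275,260),("bottle",262,315,295,352)],scene=[("wg",140,310,210,410),("flask",365,235,410,285)])[n]
        for q,x0,y0,x1,y1 in boxes: print(n,q,df[y0:y1,x0:x1].mean().round(1),df[y0:y1,x0:x1].max())
E
```

```text
t 12.1 pos [399.6 -54.7 231. ] bal -155.2 62.7 F [-0.32  0.33 -0.  ] gap -0.001
[[ 0.191 -0.001  0.982]
 [-0.982  0.001  0.191]
 [-0.001 -1.    -0.   ]]
scene wg 4.4 6
scene flask 16.3 95
top wg 2.0 7
top flask 3.2 48
top bottle 4.3 47
```

View pics/wrist7.png

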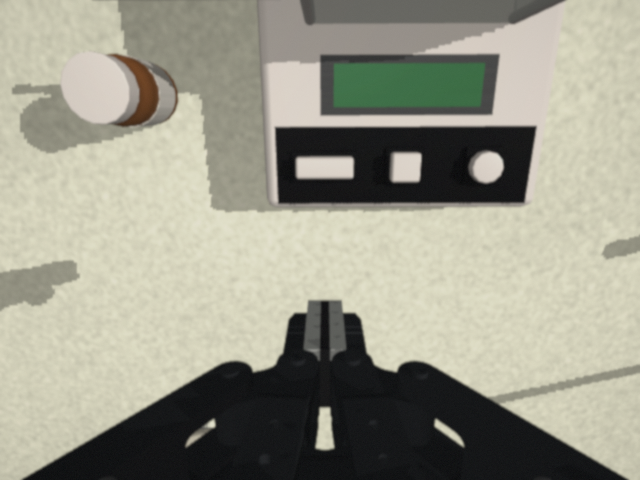

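View pics/scene7.png

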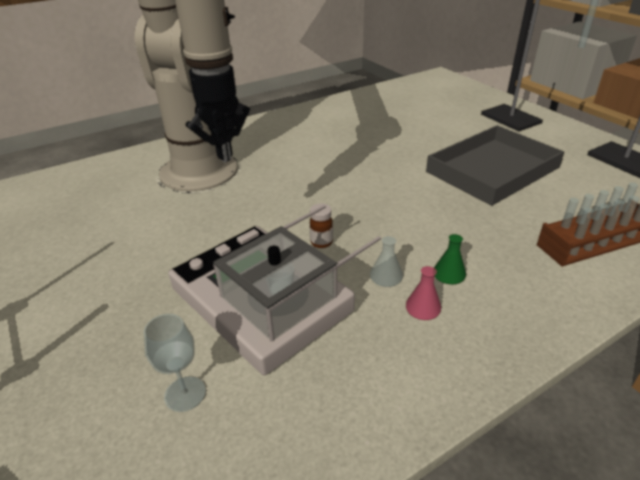

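The key bottomed at 13 N and the fingers are withdrawn. The wrist view shows all three keys up (bar at (325,167)). The scene view shows the cover shut and the glassware standing where it was. I'm handing the job in.

```bash
python3 - <<'E'
from h import *
print(robot.finish_job())
E
```

```text
the job is handed in; nothing more can be done
None
```

I pushed the draught cover shut with the closed fingertips, pressed the tare bar to its bottom, let it spring back, withdrew and handed in at about 12 s. No verdict was reported.

**Cover:** It started about 81 mm open. At the end it stopped moving while the push rose to about 12 N. The cover's edges in the wrist view put it about 0 mm open. The knob seen from the scene and top cameras read 2.5–3 mm open. That is still within the 4 mm limit. I put it down to measurement bias, because the scene view was off by a similar amount before the push.

**Bar key:** It was pressed about 6 mm, with a peak reading of about 13 N against the 25 N limit. The fingers stayed clear of the round and square keys.

**Last pictures:** All three keys look up and nothing touches the robot.
- **Wine glass:** it matches its starting image in both views.
- **Flask and bottle:** they stand upright in the pictures. Their image comparison showed differences, which I took to be the moved cover and shadows and did not measure further.
- **Beaker:** I only saw it through the cover and did not measure it.

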